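# Shift the scan turntable's drive selector into third

## Task

Put the drive selector of the scanning turntable into third gear: nudge the gear lever along the H-shaped gate out of the left-hand rail, across to the right-hand rail, then push it forward (away from the robot) to the very end of the third slot, the one beside the three green dots. Push its orange-sided knob with the fingertips or the outside of the fingers, never pinching it; do not run the lever into the fourth slot, leave the things standing about where they are, and finish clear of everything.

Things in the scene. Friction and masses are not known exactly. Their poses are not given: they have to be found in the camera images.
- selector: Fixed selector box, grey sides, aluminium deck, 200 (x) x 170 (y) x 110 mm high. Origin: centre of its underside, on the work surface. x points forward along the slots (roughly away from the robot, turned up to 0.4 rad), y left, z up. Dots on the deck mark the slots: first (1 black dot) front left, second (2 black) back left, third (3 green) front right, fourth (4 black) back right.
- gate_center (a point): Centre of the H gate, on the deck's top face 110 mm above the work surface, in the middle of the box. Two rails along selector x lie 16 mm left and right of it, joined by a 20 mm wide cross channel along y. At the deck the stick has 4 mm of play each way in the channel, about 2 mm in a rail. Two deck tongues, 16 mm wide, part the left and right slots and block crossing elsewhere.
- select (a joint): Sideways lean of the gear lever in rad about the selector's x axis; pivot on the box's centre line, 20 mm above the work surface. 0 upright, positive leans right (selector -y). Stops at -0.205 and +0.205; left rail: -0.205 to about -0.16, right rail: +0.16 to +0.205. Starts in the left rail. Stays where left (plain friction, about 1.5 N at the knob).
- shift (a joint): Fore-and-aft lean in rad, same pivot. 0 is neutral (at the cross channel), positive leans forward (selector +x). Stops at -0.22 (second, fourth slot ends) and +0.22 (first and third). Crosses freely within 0.04 of 0; out to about 0.1 the round stick can be forced off a tongue's corner into the channel, beyond that it is blocked. Starts anywhere along the left rail. Stays where left (friction, 1.5 N at the knob); no springs.
- knob_center (a point): Centre of the lever's knob, 165 mm from the pivot: 185 mm above the work surface when upright, up to 8 mm lower leaning. The knob is a block 36 x 36 mm over its four orange flanks, 70 mm tall, black top with an orange disc, square to the box. Its stops lie about 36 mm fore and aft of neutral and 34 mm to either side. 40 mm of bare 12 mm steel stick shows below it.
- flank_front: Orange plate on the knob's forward (+x) side, 30 mm wide, 64 mm tall, 3 mm thick; origin at its centre.
- flank_back: Orange plate on the knob's rear (-x) side, same size; origin at its centre.
- flank_left: Orange plate on the knob's left (+y) side, same size; origin at its centre.
- flank_right: Orange plate on the knob's right (-y) side, same size; origin at its centre.
- scanner: Bystander, loose: handheld scanner lying on the work surface right of the box, black handle with a grey head, 145 x 60 x 36 mm. Origin: underside, centre of the handle; x towards the head.
- tape_roll: Bystander, loose: white roll of marker tape lying flat left of the box, 80 mm across, 25 mm high. Origin: centre of its underside.
- flange: Bystander, loose: small dark steel flange with a neck, 70 mm across, 45 mm high, standing beyond the box. Origin: centre of its underside.
- target_puck: Bystander, loose: black round target, 28 mm across, 16 mm high, standing on the box's deck, left of the gate near the deck's edge. Origin: centre of its underside.

How it is judged:
By the outcome, as a careful person would: the job done as asked, in the order asked, and still so for the second after the job is handed in, with the robot touching nothing.
It also fails if it takes over 64 s, if anything falls off the work surface, if the arm or the gripper's body presses on something with over 40 N, if the wrist force passes 120 N, or if a joint passes its speed limit or range.

## Robot

A 7-joint arm with a two-finger parallel gripper is mounted at the origin on the work surface. World frame = base frame: x ahead of the robot, y to its left, z up, the work surface at z = 0. Lengths are in m, angles in rad, forces in N, time in s.
With the tool pointing down it reaches from about 0.4 to 0.85 m from the base axis. Payload 10.4 kg.
Tool frame: the origin (TCP) lies between the finger pads; the fingertips stand 25 mm ahead of it and the grasp point (between the pads) lies 6 mm ahead of it; x points along the fingers, y is the direction in which the jaws open and shut, and the axes are right-handed (so a half turn about x gives the same grasp; the last joint's range is limited). The gripper opens to 87 mm and grips with 3 to 60 N. Pads are 19 mm wide; open, the fingers measure 117 mm over their backs; the gripper's body (75 mm by 190 mm) begins 51 mm behind the grasp point.
Start: joints at [-1.286, 0.332, -0.065, 1.46, 0.022, 1.35, -0.088], TCP at [0.189, 0.596, 0.248] pointing down, gripper open.
Joint ranges: [-2.6, 2.6], [-0.5, 2.12], [-1.47, 1.34], [0.16, 2.42], [-1.27, 4.41], [0.06, 2.06], [-2.6, 2.6]. Speed limits (rad/s): [2.22, 2.22, 2.79, 2.79, 3.14, 3.14, 3.14].

## Interface

Orientations are given as a unit quaternion [x, y, z, w].
In Python, from bench import r gives the robot as it stands.
- The arm moves only by the shell command python3 -m pendant 'ROWS' [FORCE]. ROWS is JSON, a list of rows, each an object with "translation": the shift along the world's x, y, z in cm, a list of three; "angular": the turn, a rotation vector about the world's x, y, z in degrees, a list of three; "hand": the opening, from -1 (shut) to 1 (fully open). In form: [{"translation": [dx, dy, dz], "angular": [wx, wy, wz], "hand": hand}, ...]. A call has 1 to 20 rows; each row shifts and turns the commanded pose from where the row before left it; what a row does not reach is not made up. A row lasts 1/10 s, in which the tool goes at most 50 mm and 8.59 degrees, less where a joint would pass 70% of its speed; a pose out of reach is approached as far as the arm can. A call is refused whole if a number of a shift passes 5 or a number of a turn 8.59, either way. A call with a gripper value outside its range is refused whole. The fingers move at their own pace and stop on an object; FORCE is the grip in N (left out, the last holds). Time passes only in rows, so rows that do not move let the fingers close. It gives the time, the measured TCP pose, the force and the opening at its end, in the units of the state.
- r.read_state(): the state, without advancing time (a new reading comes with each control period).
- r.camera(name): name is "scene" or "side" or "wrist"; returns the picture (420x560x3 uint8, red, green, blue); there is no depth.
- r.camera_info(name): a dict with "fx", "fy", "cx", "cy" (pixels), "rvec" (rotation vector, rad) and "tvec" (3), from world to camera coordinates, as OpenCV has them; the wrist camera has in their place "mount" (4x4, takes a point from camera to tool coordinates, whose origin is the TCP and whose axes are the tool frame's). Camera axes: x right, y down, z forward; pixel columns grow to the right and rows downward; lengths in m; the calibration is good to about 2 mm. A picture is of the moment at which its call begins: read the wrist's pose just before it. camera_info takes no time and is no camera call.
- r.close_job(): hands the job in, once; it reports no verdict.
Trained networks look in the newest picture that a camera, given by its name, has taken for a name from the list of things; names that differ only in an ending like _2 or _b are one class to them, and where a whole thing is asked for, a point or a joint stands for the part that bears it (a point fixed in the world has none). Each returns a list of dicts, best first, with "confidence" (0 to 1); they miss things now and then, are a little off and sometimes report something else, mostly with a low value. They report only what shows in the picture. A call takes as long as a camera call.
- r.find_in(camera, name): "point" ([row, column] in pixels, amid what is visible of it).
- r.mark_of(camera, name): "point" ([row, column] in pixels: a listed point, or the origin of a listed thing).
The state is a dict: "time": time; "joint_positions": joint angles; "joint_vel": joint speeds; "joint_torque": joint torques, N m; "ee_pos": TCP position; "eef_rot": TCP orientation; "ft_force": force on the tool from outside, world axes, zero at the start; "torque": the same for the moment, N m; "width": finger opening in m.
Only numpy, scipy, OpenCV 4.12 (cv2) and the standard library are available. Lean on these libraries where they do the work, as an engineer would, in place of code of your own. Each camera call takes 0.05 s, during which the arm holds its last target.

## Working session

There is one attempt and no reset: what is moved stays moved. The work goes in short steps, Python scripts to look and compute and a shell command to move; the robot and the scene stay as the last step left them, time stands still between calls to the robot, and variables do not carry over. Pictures are saved under pics/ and viewed, and the job is handed in when it is done.

```bash
ls; mkdir -p pics; cat > h.py <<'E'
from bench import r
import numpy as np, cv2
from scipy.spatial.transform import Rotation as R
def cam(n):
    i=r.camera_info(n); K=np.array([[i['fx'],0,i['cx']],[0,i['fy'],i['cy']],[0,0,1.]])
    if 'rvec' in i:
        Rm=cv2.Rodrigues(np.array(i['rvec'],float))[0]; t=np.array(i['tvec'],float).reshape(3)
    else:
        s=r.read_state(); T=np.eye(4); T[:3,:3]=R.from_quat(s['eef_rot']).as_matrix(); T[:3,3]=s['ee_pos']
        M=np.linalg.inv(T@np.array(i['mount'])); Rm=M[:3,:3]; t=M[:3,3]
    return K,Rm,t
def ray(n,p):
    K,Rm,t=cam(n); d=Rm.T@np.linalg.inv(K)@np.array([p[1],p[0],1.]); return -Rm.T@t,d/np.linalg.norm(d)
def atz(n,p,z):
    o,d=ray(n,p); return o+d*(z-o[2])/d[2]
def tri(a,pa,b,pb):
    o1,d1=ray(a,pa);o2,d2=ray(b,pb)
    s=np.linalg.lstsq(np.c_[d1,-d2],o2-o1,rcond=None)[0]
    x,y=o1+s[0]*d1,o2+s[1]*d2; return (x+y)/2,np.linalg.norm(x-y)
def proj(n,P):
    K,Rm,t=cam(n); c=Rm@np.asarray(P)+t; u=K@c; return u[1]/u[2],u[0]/u[2]
def snap(n,f):
    im=r.camera(n); cv2.imwrite('pics/'+f,im[...,::-1]); return im
E
python3 - <<'E'
from h import *
for c in ['scene','side','wrist']:
    snap(c,c+'0.png'); print(c,'cam at',ray(c,(210,280)))
    for n in ['gate_center','knob_center','selector','target_puck','flank_left','flank_front','flank_back','flank_right','scanner','tape_roll','flange']:
        d=r.mark_of(c,n); print(n,[(np.round(x['point']).tolist(),round(x['confidence'],2)) for x in d[:2]])
print(r.read_state())
E
```

```text
pics
scene cam at (array([1.09901753, 0.53708088, 0.67875293]), array([-0.57023914, -0.55641239, -0.60434474]))
gate_center [([206.0, 279.0], 0.61)]
knob_center [([194.0, 279.0], 0.88)]
selector [([251.0, 285.0], 0.72)]
target_puck [([214.0, 323.0], 0.52)]
flank_left [([202.0, 283.0], 0.68)]
flank_front [([196.0, 270.0], 0.72)]
flank_back [([192.0, 282.0], 0.37)]
flank_right []
scanner []
tape_roll [([276.0, 342.0], 0.86)]
flange [([251.0, 282.0], 0.68), ([299.0, 238.0], 0.63)]
side cam at (array([ 0.38634382, -0.47531424,  0.53099434]), array([ 0.26882865,  0.7542984 , -0.59897001]))
gate_center [([225.0, 278.0], 0.85)]
knob_center [([179.0, 292.0], 0.88)]
selector [([273.0, 280.0], 0.59)]
target_puck [([206.0, 235.0], 0.79)]
flank_left [([176.0, 304.0], 0.4)]
flank_front [([177.0, 305.0], 0.55)]
flank_back [([179.0, 285.0], 0.55)]
flank_right [([182.0, 296.0], 0.93)]
scanner [([363.0, 306.0], 0.96)]
tape_roll []
flange [([243.0, 355.0], 0.68)]
wrist cam at (array([0.10986154, 0.6195712 , 0.38425135]), array([ 0.28257819, -0.09368704, -0.95465821]))
gate_center []
knob_center []
selector []
target_puck []
flank_left []
flank_front []
flank_back []
flank_right []
scanner []
tape_roll []
flange []
{'time': 1.8, 'joint_positions': array([-1.28560131,  0.33218407, -0.06471617,  1.46010947,  0.02159637,
        1.34993112, -0.08851683]), 'joint_vel': array([ 0.00051624, -0.000406  ,  0.00013084, -0.00082381, -0.00025131,
        0.00091086, -0.00136231]), 'joint_torque': array([ 5.53052487e-04, -6.23036242e+01,  2.50191725e-02, -3.90112388e+01,
       -6.10846002e-02,  3.15676897e-02,  7.01124372e-05]), 'ee_pos': array([0.18932407, 0.59564054, 0.24758099]), 'eef_rot': array([ 0.10841535,  0.698755  , -0.10836971,  0.69874428]), 'ft_force': array([ 1.00621488,  0.18433281, -0.87197625]), 'torque': array([-0.0009053 ,  0.00344419, -0.01163311]), 'width': 0.08683327953483962}
```

View pics/scene0.png

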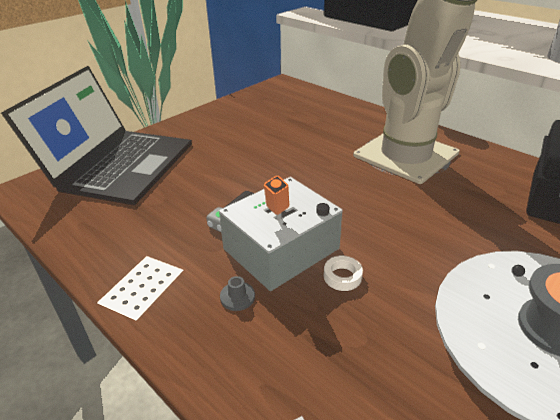

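View pics/side0.png

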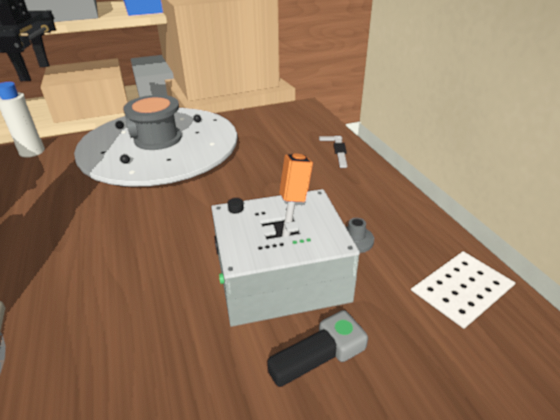

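```bash
python3 - <<'E'
from h import *
print('knob',tri('scene',(194,279),'side',(179,292)))
print('gate',tri('scene',(206,279),'side',(225,278)), atz('scene',(206,279),.11),atz('side',(225,278),.11))
print('puck',atz('scene',(214,323),.11),atz('side',(206,235),.11))
for n,p in [('tape_roll','scene 276 342'),('flange','scene 299 238'),('flange','side 243 355'),('scanner','side 363 306')]:
    c,a,b=p.split(); print(n,atz(c,(int(a),int(b)),0))
E
```

```text
knob (array([0.59030872, 0.03869483, 0.17791727]), np.float64(8.726986366202262e-05))
gate (array([0.55733493, 0.00873785, 0.1164885 ]), np.float64(0.004527269606604247)) [0.55354744 0.00205453 0.11      ] [0.5584249  0.01827376 0.11      ]
puck [0.51148184 0.08919637 0.11      ] [0.50752771 0.0933729  0.11      ]
tape_roll [0.53667683 0.16777289 0.        ]
flange [0.72901466 0.05400967 0.        ]
flange [0.72213622 0.04252305 0.        ]
scanner [ 0.53387636 -0.16072332  0.        ]
```

The side view shows the lever leaning forward in the left rail, with the knob at about (179,296), the puck at (206,236) and the scanner in front of the box. I'll zoom in to get the deck corners.

```bash
python3 - <<'E'
import cv2
a=cv2.imread('pics/side0.png')[140:330,190:390]; cv2.imwrite('pics/side0z.png',cv2.resize(a,None,fx=3.15,fy=3.15,interpolation=3))
a=cv2.imread('pics/scene0.png')[160:310,200:380]; cv2.imwrite('pics/scene0z.png',cv2.resize(a,None,fx=4,fy=4,interpolation=3))
E
```

```text
(no output)
```

View pics/side0z.png

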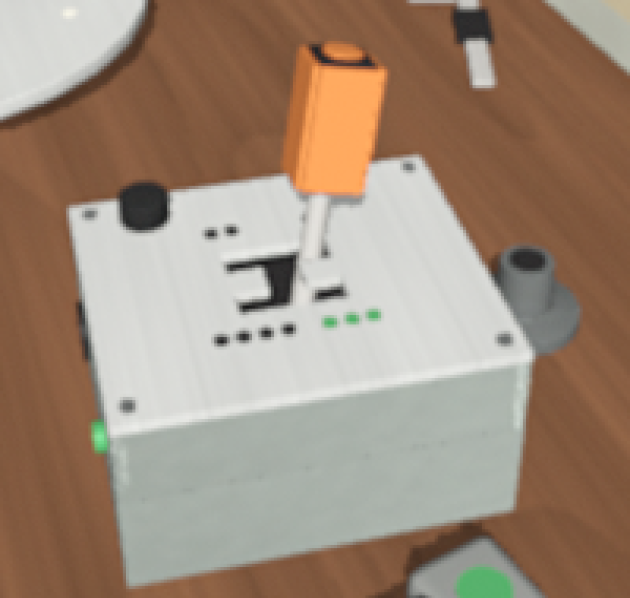

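View pics/scene0z.png

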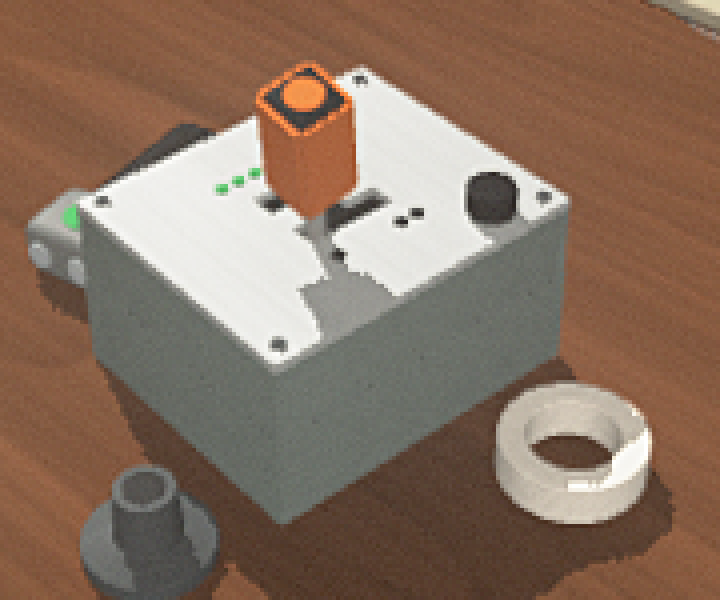

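```bash
python3 - <<'E'
from h import *
from scipy.optimize import least_squares
S=dict(BL=(69,205),FL=(420,156),FR=(530,355),BR=(112,432))
C=dict(BR=(362,67),BL=(568,203),FL=(275,366),FR=(80,203))
L=dict(BL=(-.1,.085),FL=(.1,.085),FR=(.1,-.085),BR=(-.1,-.085))
def f(x,pr=0):
    e=[]
    for k,(a,b) in L.items():
        P=[x[0]+a*np.cos(x[2])-b*np.sin(x[2]),x[1]+a*np.sin(x[2])+b*np.cos(x[2]),.11]
        u=proj('side',P); e+=[u[1]-S[k][0]/3.15-190,u[0]-S[k][1]/3.15-140]
        u=proj('scene',P); e+=[u[1]-C[k][0]/4-200,u[0]-C[k][1]/4-160]
    return e
s=least_squares(f,[.56,.01,0.],loss='soft_l1'); x=s.x;print(x,np.round(f(x),1))
def w2s(P):
    d=np.array(P[:2])-x[:2];c,n=np.cos(x[2]),np.sin(x[2]); return d@[c,n],d@[-n,c]
print('knob sel',w2s([.5903,.0387]),'flange',w2s([.729,.054]),w2s([.722,.0425]),'puck',w2s([.51,.091]),'scanner',w2s([.534,-.161]),'tape',w2s([.537,.168]))
E
```

```text
[ 0.5603276   0.01313639 -0.11858918] [ 0.   0.3  0.5 -1.4 -0.1 -0.4 -0.3 -0.6  0.9 -1.6 -1.1 -1.1 -1.  -2.
 -0.2 -0.5]
knob sel (np.float64(0.02673742305134475), np.float64(0.028930142499452277)) flange (np.float64(0.16265310466815877), np.float64(0.06053247612589233)) (np.float64(0.1570628500975555), np.float64(0.04828506603902707)) puck (np.float64(-0.05918627990128349), np.float64(0.07136240935980881)) scanner (np.float64(-0.005540367628410903), np.float64(-0.17602820504666228)) tape (np.float64(-0.041485891866720574), np.float64(0.15101601105757204))
```

```bash
cat >> h.py <<'E'
BX=np.array([.5603,.0131]);YAW=-.1186
def s2w(a,b):
    c,n=np.cos(YAW),np.sin(YAW); return BX+[a*c-b*n,a*n+b*c]
def w2s(P):
    d=np.array(P[:2])-BX;c,n=np.cos(YAW),np.sin(YAW); return np.array([d@[c,n],d@[-n,c]])
def where():
    s=r.read_state(); M=R.from_quat(s['eef_rot']).as_matrix()
    print('t',s['time'],'tcp',np.round(s['ee_pos'],4),'sel',np.round(w2s(s['ee_pos']),4),'x',np.round(M[:,0],3),'jawyaw-sel deg',np.degrees(np.arctan2(M[1,1],M[0,1])-YAW),'F',np.round(s['ft_force'],1),'q',np.round(s['joint_positions'],2),'w',s['width'])
def delta(a,b,z):
    s=r.read_state(); w=s2w(a,b); print('delta cm',np.round((np.r_[w,z]-s['ee_pos'])*100,2))
E
python3 - <<'E'
from h import *
where(); delta(.09,.03,.28)
E
```

```text
t 1.8 tcp [0.1893 0.5956 0.2476] sel [-0.4373  0.5346] x [-0.  0. -1.] jawyaw-sel deg 79.15998712878826 F [ 1.   0.2 -0.9] q [-1.29  0.33 -0.06  1.46  0.02  1.35 -0.09] w 0.08683327953483962
delta cm [ 46.39 -56.34   3.24]
```

```bash
python3 -m pendant '[{"translation":[1,-1,2],"angular":[0,0,0],"hand":-1},{"translation":[2.3,-2.8,1.2],"angular":[0,0,2],"hand":-1},{"translation":[2.4,-2.9,0],"angular":[0,0,2],"hand":-1},{"translation":[2.4,-2.9,0],"angular":[0,0,2],"hand":-1},{"translation":[2.4,-2.9,0],"angular":[0,0,2],"hand":-1},{"translation":[2.4,-2.9,0],"angular":[0,0,2.8],"hand":-1},{"translation":[2.4,-2.9,0],"angular":[0,0,0],"hand":-1},{"translation":[2.4,-2.9,0],"angular":[0,0,0],"hand":-1},{"translation":[2.4,-2.9,0],"angular":[0,0,0],"hand":-1},{"translation":[2.4,-2.9,0],"angular":[0,0,0],"hand":-1},{"translation":[2.4,-2.9,0],"angular":[0,0,0],"hand":-1},{"translation":[2.4,-2.9,0],"angular":[0,0,0],"hand":-1},{"translation":[2.4,-2.9,0],"angular":[0,0,0],"hand":-1},{"translation":[2.4,-2.9,0],"angular":[0,0,0],"hand":-1},{"translation":[2.4,-2.9,0],"angular":[0,0,0],"hand":-1},{"translation":[2.4,-2.9,0],"angular":[0,0,0],"hand":-1},{"translation":[2.4,-2.9,0],"angular":[0,0,0],"hand":-1},{"translation":[2.4,-2.9,0],"angular":[0,0,0],"hand":-1},{"translation":[2.4,-2.9,0],"angular":[0,0,0],"hand":-1},{"translation":[1,-1,0],"angular":[0,0,0],"hand":-1}]'; python3 - <<'E'
from h import *
where(); delta(.09,.03,.28)
E
```

```text
time: 3.8
ee_pos: [0.6417, 0.0505, 0.2794]
eef_rot: [0.043, 0.706, -0.044, 0.706]
ft_force: [-0.1, -0.3, 0.1]
width: 0.0004
t 3.8 tcp [0.6417 0.0505 0.2794] sel [0.0764 0.0467] x [ 0.    -0.002 -1.   ] jawyaw-sel deg 89.71052635790582 F [-0.1 -0.3  0.1] q [-0.45  0.37  0.4   1.38 -0.14  1.42  1.4 ] w 0.00036555401212921764
delta cm [ 1.15 -1.82  0.06]
```

```bash
python3 -m pendant '[{"translation":[0.8,-0.8,0],"angular":[0,0,0.3],"hand":-1},{"translation":[0.8,-0.8,0],"angular":[0,0,0],"hand":-1},{"translation":[0,0,0],"angular":[0,0,0],"hand":-1},{"translation":[0,0,0],"angular":[0,0,0],"hand":-1}]'; python3 - <<'E'
from h import *
where(); delta(.09,.03,.2)
for c in ['side','wrist','scene']: snap(c,c+'1.png')
for n in ['knob_center','gate_center']:
  for c in ['side','wrist','scene']: print(n,c,[(np.round(x['point'],1),round(x['confidence'],2)) for x in r.mark_of(c,n)[:2]])
a=cv2.imread('pics/side1.png')[100:340,150:450]; cv2.imwrite('pics/side1z.png',cv2.resize(a,None,fx=2.4,fy=2.4))
E
```

```text
time: 4.2
ee_pos: [0.6561, 0.0397, 0.2796]
eef_rot: [0.04, 0.706, -0.04, 0.706]
ft_force: [-0.5, -0.2, -0.2]
width: 0.0006
t 4.2 tcp [0.6561 0.0397 0.2796] sel [0.092  0.0377] x [-0.     0.001 -1.   ] jawyaw-sel deg 90.31728127090814 F [-0.5 -0.2 -0.2] q [-0.42  0.4   0.4   1.34 -0.16  1.43  1.43] w 0.0005685898966145413
delta cm [-0.29 -0.74 -7.96]
knob_center side [(array([179.4, 294.7]), 0.69)]
knob_center wrist []
knob_center scene [(array([195.6, 278.1]), 0.63)]
gate_center side [(array([224.8, 280. ]), 0.7)]
gate_center wrist [(array([ 81.7, 234.4]), 0.74), (array([129.4, 244.6]), 0.42)]
gate_center scene [(array([206.4, 279.1]), 0.94)]
```

View pics/side1z.png

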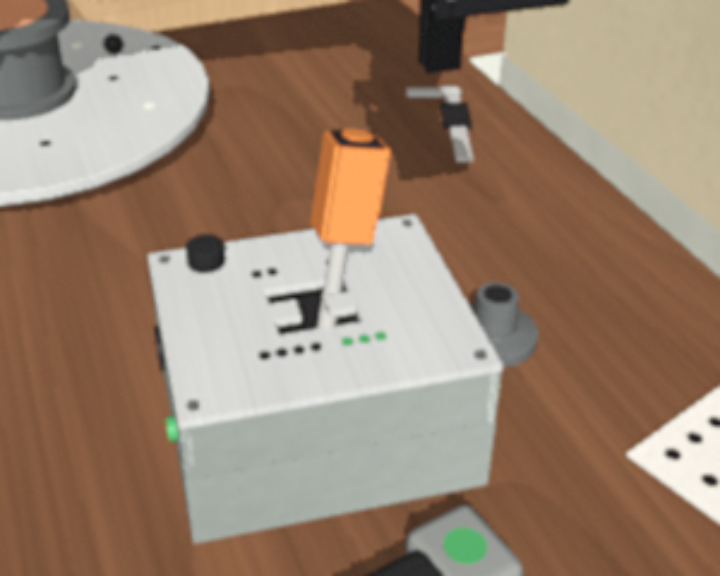

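View pics/wrist1.png

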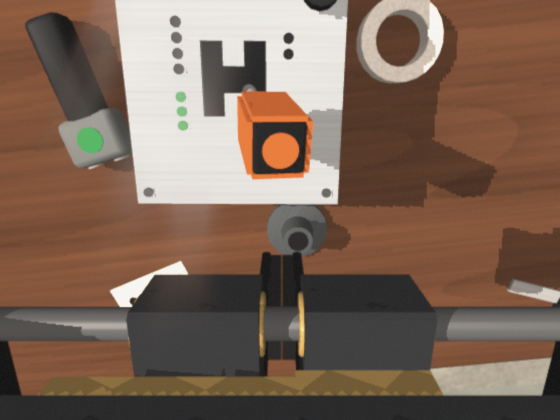

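The wrist picture shows the hand square to the box, the H gate at about (80,233) and the knob's top disc at about (150,280). I'll check it against the fixed cameras.

```bash
python3 - <<'E'
from h import *
t=atz('wrist',(150,280),.2145); print('top',w2s(t), 'knob est',w2s(t)*165/200)
k,e=tri('side',(179.4,294.7),'scene',(195.6,278.1)); print('knob',k,e,w2s(k))
print('gate wrist',w2s(atz('wrist',(81.7,234.4),.11)))
for n,p in [('screw FL',(193,326)),('screw FR',(192,149))]: print(n,w2s(atz('wrist',p,.11)))
E
```

```text
top [0.03814594 0.03476287] knob est [0.0314704  0.02867936]
knob [0.59440597 0.03925603 0.17617152] 0.0014704149184258737 [0.03077155 0.03000778]
gate wrist [ 0.00062066 -0.00107769]
screw FL [0.08928582 0.07347671]
screw FR [ 0.08916459 -0.07607576]
```

```bash
python3 -m pendant '[{"translation":[-0.1,-0.4,-2],"angular":[0,0,0],"hand":-1},{"translation":[-0.1,-0.35,-2.5],"angular":[0,0,0],"hand":-1},{"translation":[0,0,-2],"angular":[0,0,0],"hand":-1},{"translation":[0,0,-1],"angular":[0,0,0],"hand":-1},{"translation":[-1,0.1,0],"angular":[0,0,0],"hand":-1},{"translation":[-1,0.1,0],"angular":[0,0,0],"hand":-1},{"translation":[-0.7,0.1,0],"angular":[0,0,0],"hand":-1},{"translation":[-0.5,0.1,0],"angular":[0,0,0],"hand":-1},{"translation":[-0.5,0.05,0],"angular":[0,0,0],"hand":-1},{"translation":[-0.5,0.05,0],"angular":[0,0,0],"hand":-1},{"translation":[-0.5,0.05,0],"angular":[0,0,0],"hand":-1},{"translation":[-0.3,0.05,0],"angular":[0,0,0],"hand":-1},{"translation":[0,0,0],"angular":[0,0,0],"hand":-1},{"translation":[0,0,0],"angular":[0,0,0],"hand":-1}]'; cat >> h.py <<'E'
def knob(tag):
    P={}
    for c in ['side','wrist','scene']: snap(c,c+tag+'.png')
    for c in ['side','wrist','scene']:
        d=r.mark_of(c,'knob_center'); print(c,[(np.round(x['point'],1).tolist(),round(x['confidence'],2)) for x in d[:2]])
        if d: P[c]=d[0]['point']
    ks=list(P)
    for i in range(len(ks)):
        for j in range(i):
            k,e=tri(ks[i],P[ks[i]],ks[j],P[ks[j]]); print(ks[i],ks[j],'knob sel',np.round(w2s(k),4),'z',round(k[2],4),'err',round(e,4))
E
python3 - <<'E'
from h import *
where(); knob('2')
a=cv2.imread('pics/side2.png')[100:300,180:430]; cv2.imwrite('pics/side2z.png',cv2.resize(a,None,fx=2.8,fy=2.8))
E
```

```text
time: 6.05
ee_pos: [0.6042, 0.0371, 0.2044]
eef_rot: [0.04, 0.706, -0.04, 0.706]
ft_force: [0.6, 0.8, 1.0]
width: 0.0004
t 6.05 tcp [0.6042 0.0371 0.2044] sel [0.0407 0.0291] x [-0.001  0.    -1.   ] jawyaw-sel deg 90.26083965770982 F [0.6 0.8 1. ] q [-0.45  0.32  0.39  1.59 -0.13  1.25  1.42] w 0.00042519016574071346
side [([180.5, 277.4], 0.9)]
wrist []
scene [([189.0, 286.1], 0.89)]
scene side knob sel [0.0044 0.0266] z 0.1794 err 0.0035
```

View pics/side2z.png

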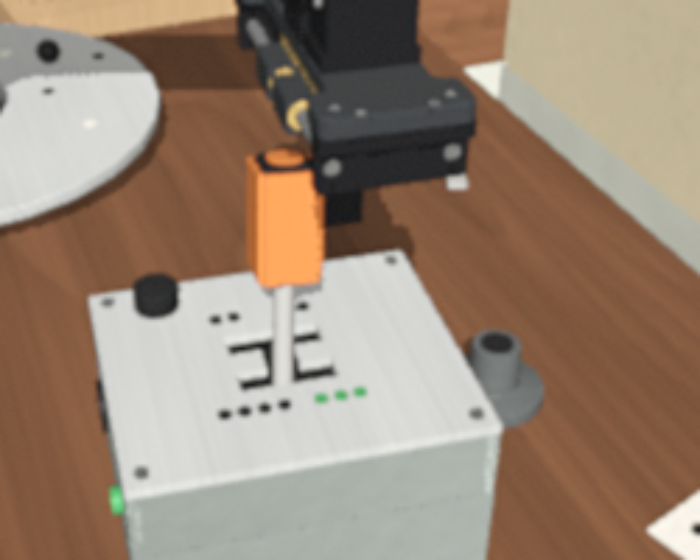

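View pics/wrist2.png

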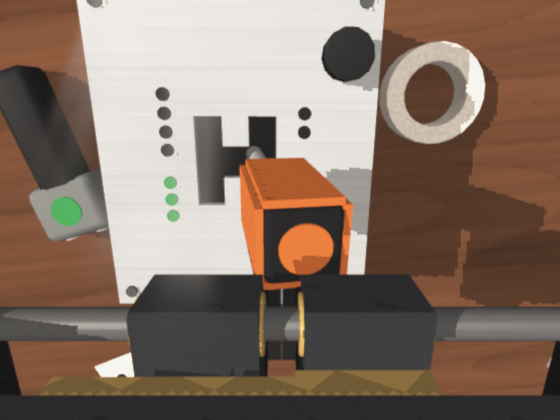

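```bash
python3 - <<'E'
from h import *
for p in [(249,306)]:
    t=atz('wrist',p,.2175); print('top',w2s(t),'knob',w2s(t)*.825)
print('stick at deck',w2s(atz('wrist',(155,256),.135)))
E
```

```text
top [0.01071522 0.03658354] knob [0.00884006 0.03018142]
stick at deck [-0.00985443  0.01365936]
```

```bash
python3 -m pendant '[{"translation":[-0.3,0.03,0],"angular":[0,0,0],"hand":-1},{"translation":[-0.1,0.02,0],"angular":[0,0,0],"hand":-1},{"translation":[0,0,0],"angular":[0,0,0],"hand":-1},{"translation":[0,0,0],"angular":[0,0,0],"hand":-1}]'; 
python3 - <<'E'
from h import *
where(); knob('3')
a=cv2.imread('pics/side3.png')[140:260,200:350]; cv2.imwrite('pics/side3z.png',cv2.resize(a,None,fx=4.8,fy=4.8,interpolation=3))
a=cv2.imread('pics/wrist3.png')[80:320,120:400]; cv2.imwrite('pics/wrist3z.png',cv2.resize(a,None,fx=2.4,fy=2.4,interpolation=3))
E
```

```text
time: 6.75
ee_pos: [0.6003, 0.0377, 0.2046]
eef_rot: [0.04, 0.706, -0.04, 0.706]
ft_force: [0.5, 0.5, 0.8]
width: 0.0005
t 6.75 tcp [0.6003 0.0377 0.2046] sel [0.0368 0.0291] x [ 0.  0. -1.] jawyaw-sel deg 90.26109218851768 F [0.5 0.5 0.8] q [-0.45  0.31  0.39  1.6  -0.12  1.25  1.41] w 0.0004860521191987754
side [([177.6, 279.0], 0.74)]
wrist []
scene [([188.8, 287.2], 0.64)]
scene side knob sel [0.0067 0.0308] z 0.1824 err 0.0007
```

View pics/side3z.png

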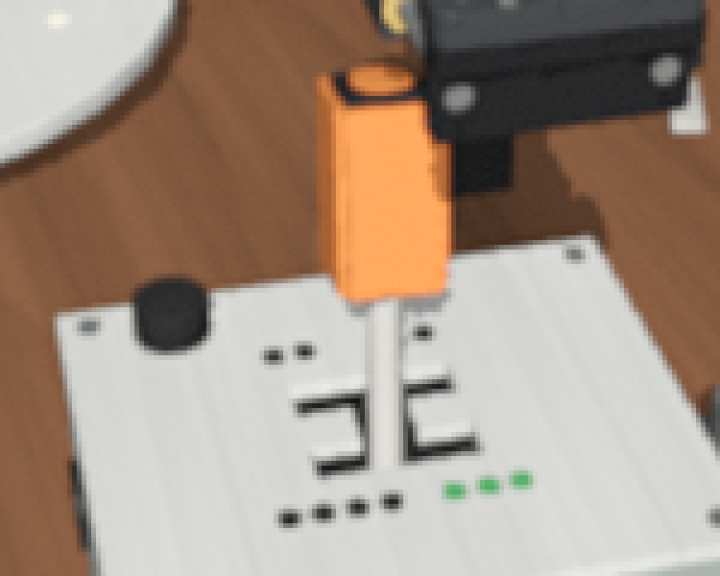

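View pics/wrist3z.png

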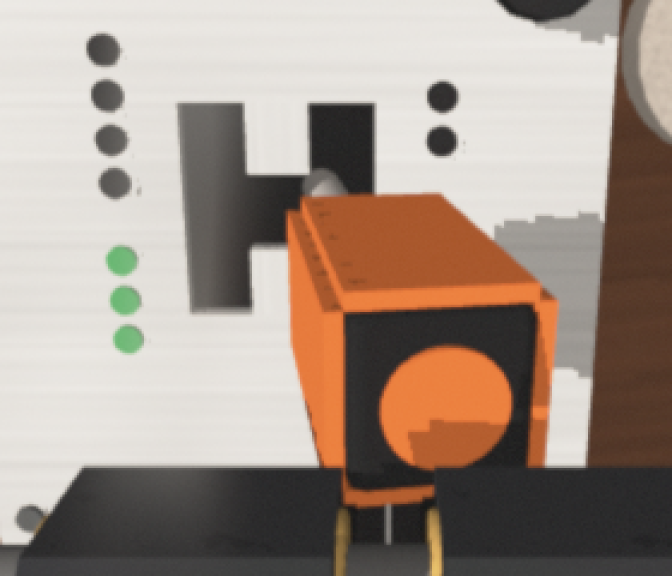

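```bash
python3 -m pendant '[{"translation":[-0.3,0.03,0],"angular":[0,0,0],"hand":-1},{"translation":[-0.1,0.02,0],"angular":[0,0,0],"hand":-1},{"translation":[0,0,0],"angular":[0,0,0],"hand":-1},{"translation":[0.8,-0.1,0],"angular":[0,0,0],"hand":-1},{"translation":[1.7,-0.2,0],"angular":[0,0,0],"hand":-1},{"translation":[0.2,1.9,0],"angular":[0,0,0],"hand":-1},{"translation":[0.23,1.83,0],"angular":[0,0,0],"hand":-1},{"translation":[0.23,1.83,0],"angular":[0,0,0],"hand":-1},{"translation":[0,0,0],"angular":[0,0,0],"hand":-1},{"translation":[-1.5,0.2,0],"angular":[0,0,0],"hand":-1},{"translation":[-2,0.23,0],"angular":[0,0,0],"hand":-1},{"translation":[-2.06,0.23,0],"angular":[0,0,0],"hand":-1},{"translation":[0,0,0],"angular":[0,0,0],"hand":-1},{"translation":[0,0,0],"angular":[0,0,0],"hand":-1}]'; 
python3 - <<'E'
from h import *
where(); knob('4')
a=cv2.imread('pics/side4.png')[140:260,200:350]; cv2.imwrite('pics/side4z.png',cv2.resize(a,None,fx=4.8,fy=4.8,interpolation=3))
E
```

```text
time: 8.45
ee_pos: [0.5725, 0.0975, 0.205]
eef_rot: [0.04, 0.706, -0.04, 0.706]
ft_force: [0.8, -0.2, -0.4]
width: 0.0005
t 8.45 tcp [0.5725 0.0975 0.205 ] sel [0.0021 0.0852] x [ 0.001  0.    -1.   ] jawyaw-sel deg 90.28522500180196 F [ 0.8 -0.2 -0.4] q [-0.55  0.26  0.36  1.66 -0.1   1.23  1.29] w 0.00047002918234905497
side [([182.6, 277.3], 0.59)]
wrist [([277.8, 163.7], 0.81)]
scene [([186.3, 289.4], 0.61)]
wrist side knob sel [0.0037 0.0267] z 0.1772 err 0.0024
scene side knob sel [-0.0007  0.0242] z 0.1801 err 0.0058
scene wrist knob sel [0.0007 0.0296] z 0.1851 err 0.0005
```

View pics/side4z.png

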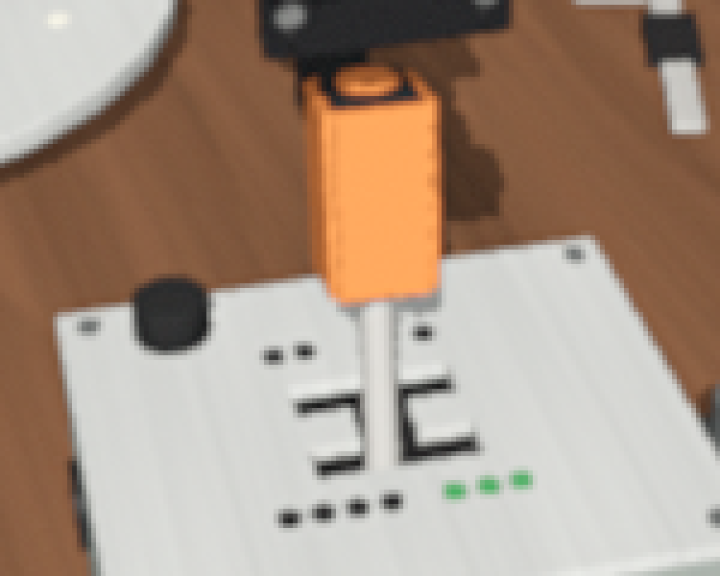

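View pics/wrist4.png

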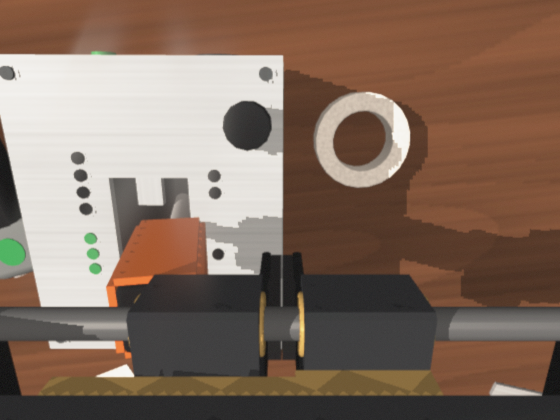

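```bash
python3 -m pendant '[{"translation":[-0.1,-1.2,0],"angular":[0,0,0],"hand":-1},{"translation":[-0.1,-0.8,0],"angular":[0,0,0],"hand":-1},{"translation":[-0.1,-0.6,0],"angular":[0,0,0],"hand":-1},{"translation":[-0.07,-0.6,0],"angular":[0,0,0],"hand":-1},{"translation":[-0.07,-0.6,0],"angular":[0,0,0],"hand":-1},{"translation":[-0.07,-0.6,0],"angular":[0,0,0],"hand":-1},{"translation":[-0.07,-0.6,0],"angular":[0,0,0],"hand":-1},{"translation":[-0.07,-0.5,0],"angular":[0,0,0],"hand":-1},{"translation":[0,0,0],"angular":[0,0,0],"hand":-1}]'; 
python3 - <<'E'
from h import *
where(); knob('5')
a=cv2.imread('pics/side5.png')[140:260,200:350]; cv2.imwrite('pics/side5z.png',cv2.resize(a,None,fx=4.8,fy=4.8,interpolation=3))
E
```

```text
time: 9.65
ee_pos: [0.5657, 0.0412, 0.2045]
eef_rot: [0.041, 0.706, -0.041, 0.706]
ft_force: [0.0, 0.1, 0.3]
width: 0.0005
t 9.65 tcp [0.5657 0.0412 0.2045] sel [0.002  0.0286] x [-0. -0. -1.] jawyaw-sel deg 90.18673187193187 F [0.  0.1 0.3] q [-0.49  0.24  0.39  1.7  -0.1   1.23  1.38] w 0.0005482995405642589
side [([189.4, 278.0], 0.75), ([240.8, 355.1], 0.15)]
wrist [([281.7, 213.3], 0.83), ([248.6, 212.7], 0.16)]
scene [([179.1, 277.8], 0.87)]
wrist side knob sel [-0.0008 -0.0029] z 0.1855 err 0.0053
scene side knob sel [-0.0015 -0.0057] z 0.1846 err 0.0047
scene wrist knob sel [ 0.0024 -0.0033] z 0.1859 err 0.0014
```

View pics/side5z.png

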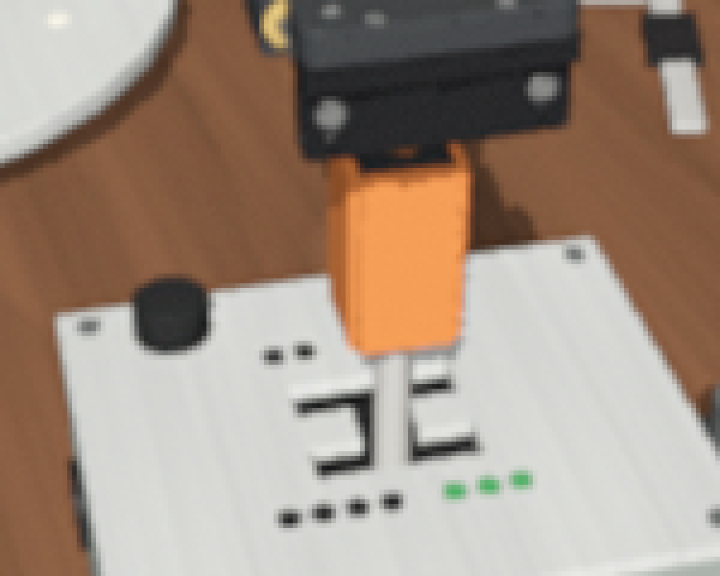

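View pics/wrist5.png

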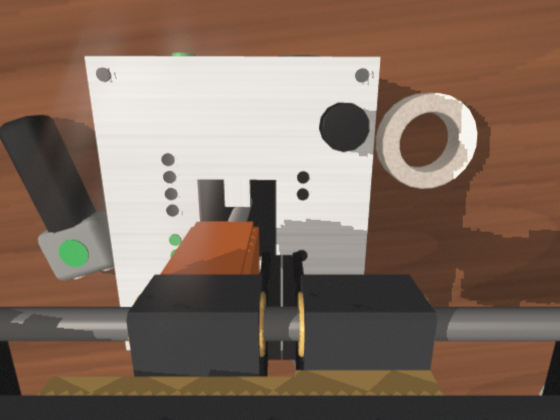

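```bash
python3 -m pendant '[{"translation":[-0.07,-0.6,0],"angular":[0,0,0],"hand":-1},{"translation":[-0.07,-0.6,0],"angular":[0,0,0],"hand":-1},{"translation":[-0.07,-0.6,0],"angular":[0,0,0],"hand":-1},{"translation":[-0.05,-0.5,0],"angular":[0,0,0],"hand":-1},{"translation":[-0.04,-0.3,0],"angular":[0,0,0],"hand":-1},{"translation":[0,0,0],"angular":[0,0,0],"hand":-1}]'; 
python3 - <<'E'
from h import *
where(); knob('6')
a=cv2.imread('pics/side6.png')[140:260,200:350]; cv2.imwrite('pics/side6z.png',cv2.resize(a,None,fx=4.8,fy=4.8,interpolation=3))
E
```

```text
time: 10.55
ee_pos: [0.5627, 0.0156, 0.2045]
eef_rot: [0.041, 0.706, -0.041, 0.706]
ft_force: [-0.2, -0.7, -0.1]
width: 0.0004
t 10.55 tcp [0.5627 0.0156 0.2045] sel [0.0021 0.0028] x [-0. -0. -1.] jawyaw-sel deg 90.20665888640089 F [-0.2 -0.7 -0.1] q [-0.46  0.23  0.41  1.71 -0.1   1.23  1.43] w 0.00035137402939294137
side [([201.7, 283.5], 0.96)]
wrist [([279.2, 218.7], 0.74), ([123.2, 386.0], 0.27)]
scene [([176.7, 269.0], 0.89)]
wrist side knob sel [ 0.0014 -0.0276] z 0.1797 err 0.005
scene side knob sel [ 0.001  -0.0309] z 0.1792 err 0.0054
scene wrist knob sel [ 0.0048 -0.0284] z 0.1801 err 0.0023
```

View pics/side6z.png

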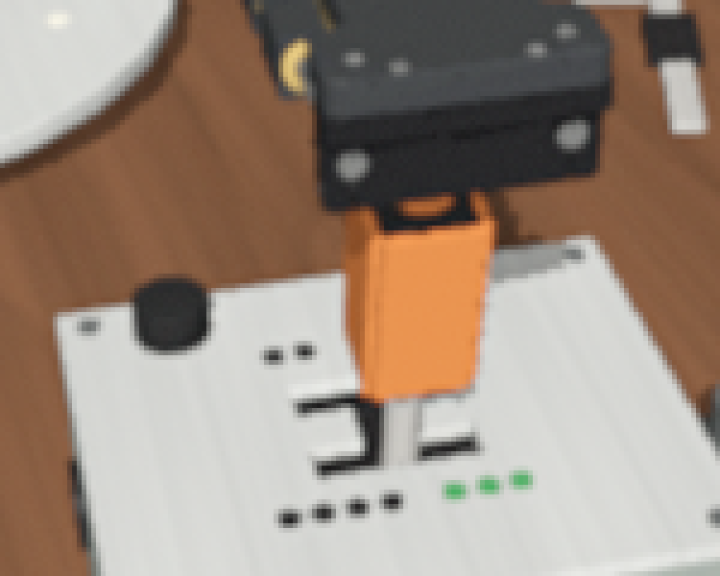

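View pics/wrist6.png

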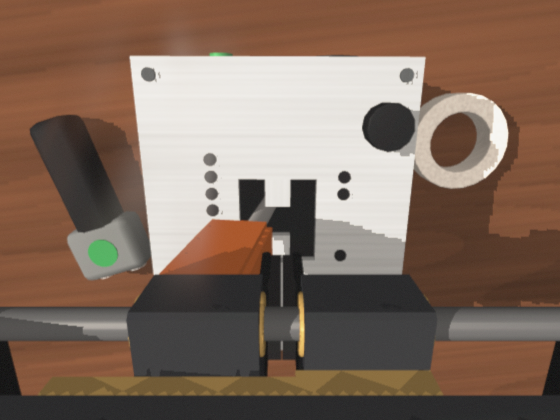

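```bash
python3 -m pendant '[{"translation":[-0.03,-0.2,0],"angular":[0,0,0],"hand":-1},{"translation":[-0.02,-0.15,0],"angular":[0,0,0],"hand":-1},{"translation":[0,0,0],"angular":[0,0,0],"hand":-1}]'; python3 -c "
from h import *
where()"
python3 -m pendant '[{"translation":[0.1,0.8,0],"angular":[0,0,0],"hand":-1},{"translation":[0.13,1.2,0],"angular":[0,0,0],"hand":-1},{"translation":[0.15,1.3,0],"angular":[0,0,0],"hand":-1},{"translation":[-1.15,0.15,0],"angular":[0,0,0],"hand":-1},{"translation":[-2,0.2,0],"angular":[0,0,0],"hand":-1},{"translation":[-2,0.25,0],"angular":[0,0,0],"hand":-1},{"translation":[-2,0.25,0],"angular":[0,0,0],"hand":-1},{"translation":[0,0,0],"angular":[0,0,0],"hand":-1},{"translation":[-0.2,-2,0],"angular":[0,0,0],"hand":-1},{"translation":[-0.25,-2,0],"angular":[0,0,0],"hand":-1},{"translation":[-0.25,-2.1,0],"angular":[0,0,0],"hand":-1},{"translation":[0,0,0],"angular":[0,0,0],"hand":-1},{"translation":[0,0,0],"angular":[0,0,0],"hand":-1}]'
python3 - <<'E'
from h import *
where(); knob('7')
a=cv2.imread('pics/side7.png')[140:260,200:350]; cv2.imwrite('pics/side7z.png',cv2.resize(a,None,fx=4.8,fy=4.8,interpolation=3))
E
```

```text
time: 11.15
ee_pos: [0.5623, 0.0127, 0.2045]
eef_rot: [0.04, 0.706, -0.04, 0.706]
ft_force: [0.6, 0.6, -0.7]
width: 0.0006
t 11.15 tcp [0.5623 0.0127 0.2045] sel [ 0.002  -0.0002] x [-0.  0. -1.] jawyaw-sel deg 90.24692828642087 F [ 0.6  0.6 -0.7] q [-0.46  0.23  0.41  1.71 -0.1   1.23  1.43] w 0.0005876995056838382
time: 12.45
ee_pos: [0.4878, -0.0065, 0.2047]
eef_rot: [0.041, 0.706, -0.04, 0.706]
ft_force: [-0.4, 0.4, 0.0]
width: 0.0004
t 12.45 tcp [ 0.4878 -0.0065  0.2047] sel [-0.0697 -0.0281] x [ 0.  0. -1.] jawyaw-sel deg 90.22669851849919 F [-0.4  0.4  0. ] q [-0.49  0.05  0.42  1.89 -0.02  1.2   1.4 ] w 0.00038837991940004444
side [([198.9, 284.0], 0.93)]
wrist []
scene [([175.1, 270.0], 0.72)]
scene side knob sel [ 0.0011 -0.0292] z 0.1834 err 0.003
```

View pics/side7z.png

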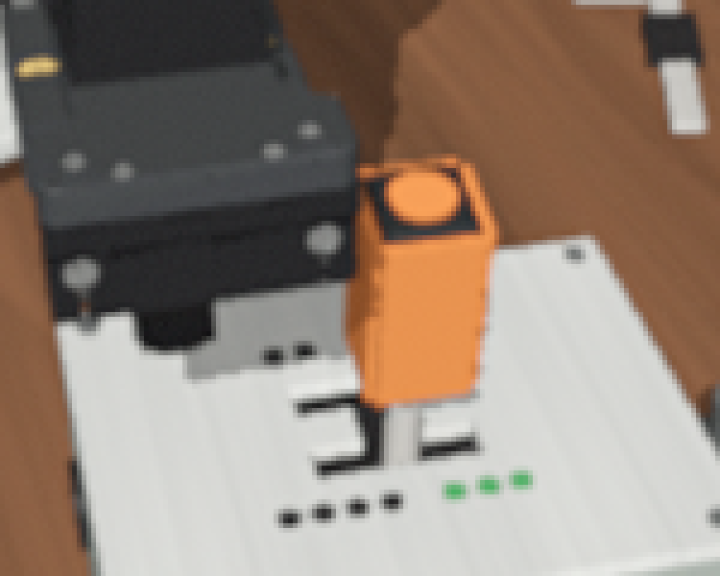

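View pics/wrist7.png

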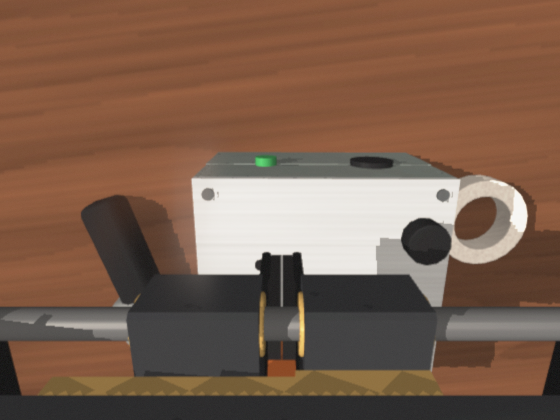

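```bash
python3 -m pendant '[{"translation":[1,-0.2,0],"angular":[0,0,0],"hand":-1},{"translation":[1.2,-0.25,0],"angular":[0,0,0],"hand":-1},{"translation":[1.0,-0.12,0],"angular":[0,0,0],"hand":-1},{"translation":[0.6,-0.07,0],"angular":[0,0,0],"hand":-1},{"translation":[0.6,-0.07,0],"angular":[0,0,0],"hand":-1},{"translation":[0.6,-0.07,0],"angular":[0,0,0],"hand":-1},{"translation":[0.6,-0.07,0],"angular":[0,0,0],"hand":-1},{"translation":[0.6,-0.07,0],"angular":[0,0,0],"hand":-1},{"translation":[0.4,-0.05,0],"angular":[0,0,0],"hand":-1},{"translation":[0,0,0],"angular":[0,0,0],"hand":-1}]'
python3 - <<'E'
from h import *
where(); knob('8')
a=cv2.imread('pics/side8.png')[140:260,200:350]; cv2.imwrite('pics/side8z.png',cv2.resize(a,None,fx=4.8,fy=4.8,interpolation=3))
E
```

```text
time: 13.75
ee_pos: [0.554, -0.0164, 0.2044]
eef_rot: [0.04, 0.706, -0.04, 0.706]
ft_force: [-0.8, 0.4, -0.0]
width: 0.0004
t 13.75 tcp [ 0.554  -0.0164  0.2044] sel [-0.0027 -0.0301] x [-0. -0. -1.] jawyaw-sel deg 90.25350489251954 F [-0.8  0.4 -0. ] q [-0.44  0.21  0.45  1.73 -0.1   1.22  1.48] w 0.00036398731308364134
side [([200.9, 300.4], 0.88)]
wrist []
scene [([181.9, 262.5], 0.66)]
scene side knob sel [ 0.024  -0.0283] z 0.1761 err 0.001
```

View pics/side8z.png

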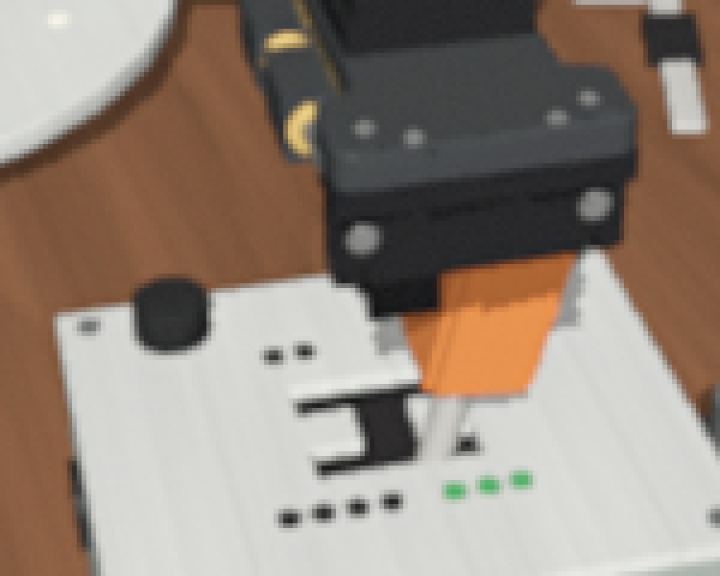

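The lever is moving into the third slot, with the knob about 12 mm short of the stop. I'll continue slowly until the force rises.

```bash
python3 -m pendant '[{"translation":[0.4,-0.05,0],"angular":[0,0,0],"hand":-1},{"translation":[0.4,-0.05,0],"angular":[0,0,0],"hand":-1},{"translation":[0.2,-0.02,0],"angular":[0,0,0],"hand":-1},{"translation":[0,0,0],"angular":[0,0,0],"hand":-1}]'; python3 -m pendant '[{"translation":[0.2,-0.02,0],"angular":[0,0,0],"hand":-1},{"translation":[0,0,0],"angular":[0,0,0],"hand":-1}]';python3 -m pendant '[{"translation":[0.2,-0.02,0],"angular":[0,0,0],"hand":-1},{"translation":[0,0,0],"angular":[0,0,0],"hand":-1}]'
```

```text
time: 14.45
ee_pos: [0.5638, -0.0176, 0.2044]
eef_rot: [0.04, 0.706, -0.04, 0.706]
ft_force: [-1.3, -0.0, -0.6]
width: 0.0005
time: 14.65
ee_pos: [0.5655, -0.0177, 0.2043]
eef_rot: [0.04, 0.706, -0.04, 0.706]
ft_force: [-2.6, 1.0, -0.3]
width: 0.0003
time: 14.85
ee_pos: [0.5673, -0.0179, 0.2042]
eef_rot: [0.04, 0.706, -0.04, 0.705]
ft_force: [-3.7, 1.2, -0.6]
width: 0.0007
```

```bash
python3 -m pendant '[{"translation":[0.2,-0.02,0],"angular":[0,0,0],"hand":-1},{"translation":[0,0,0],"angular":[0,0,0],"hand":-1}]';python3 -m pendant '[{"translation":[0.2,-0.02,0],"angular":[0,0,0],"hand":-1},{"translation":[0,0,0],"angular":[0,0,0],"hand":-1}]'
python3 - <<'E'
from h import *
where(); knob('9')
a=cv2.imread('pics/side9.png')[140:260,200:350]; cv2.imwrite('pics/side9z.png',cv2.resize(a,None,fx=4.8,fy=4.8,interpolation=3))
E
```

```text
time: 15.05
ee_pos: [0.5691, -0.0181, 0.2041]
eef_rot: [0.04, 0.707, -0.04, 0.705]
ft_force: [-5.8, 1.1, -1.9]
width: 0.0007
time: 15.25
ee_pos: [0.5707, -0.0182, 0.2039]
eef_rot: [0.04, 0.707, -0.04, 0.705]
ft_force: [-6.7, 0.7, -2.7]
width: 0.0006
t 15.25 tcp [ 0.5707 -0.0182  0.2039] sel [ 0.0141 -0.0299] x [-0.003  0.    -1.   ] jawyaw-sel deg 90.26647756841002 F [-6.7  0.7 -2.7] q [-0.43  0.25  0.45  1.69 -0.11  1.23  1.5 ] w 0.0005704723891158867
side [([200.7, 308.1], 0.83)]
wrist []
scene []
```

View pics/side9z.png

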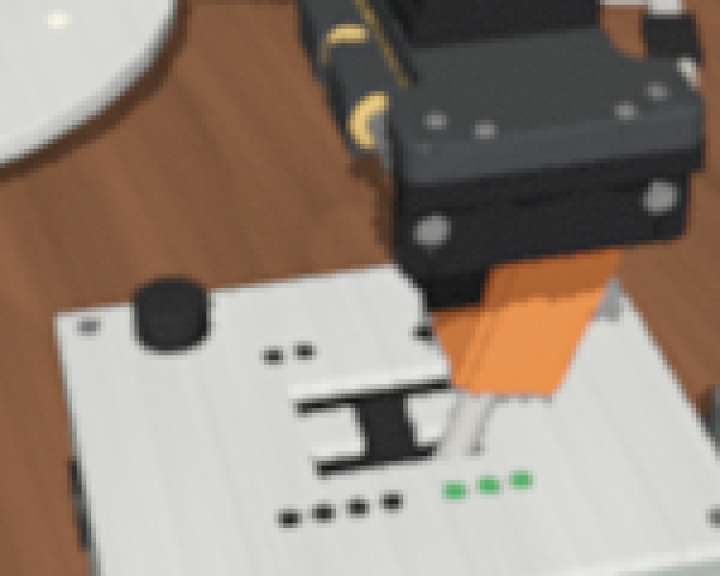

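```bash
python3 -m pendant '[{"translation":[0.2,-0.02,0],"angular":[0,0,0],"hand":-1},{"translation":[0.2,-0.02,0],"angular":[0,0,0],"hand":-1},{"translation":[0,0,0],"angular":[0,0,0],"hand":-1},{"translation":[0,0,0],"angular":[0,0,0],"hand":-1}]'
python3 - <<'E'
from h import *
where(); knob('10')
a=cv2.imread('pics/side10.png')[140:260,200:350]; cv2.imwrite('pics/side10z.png',cv2.resize(a,None,fx=4.8,fy=4.8,interpolation=3))
E
```

```text
time: 15.95
ee_pos: [0.5739, -0.0185, 0.2035]
eef_rot: [0.04, 0.708, -0.04, 0.704]
ft_force: [-9.1, 1.7, -2.2]
width: 0.0005
t 15.95 tcp [ 0.5739 -0.0185  0.2035] sel [ 0.0173 -0.0298] x [-0.005  0.    -1.   ] jawyaw-sel deg 90.27202884763697 F [-9.1  1.7 -2.2] q [-0.43  0.26  0.45  1.68 -0.12  1.23  1.51] w 0.0004901172634323788
side [([198.5, 308.2], 0.76)]
wrist []
scene [([185.3, 257.5], 0.72)]
scene side knob sel [ 0.0377 -0.0255] z 0.1756 err 0.0011
```

View pics/side10z.png

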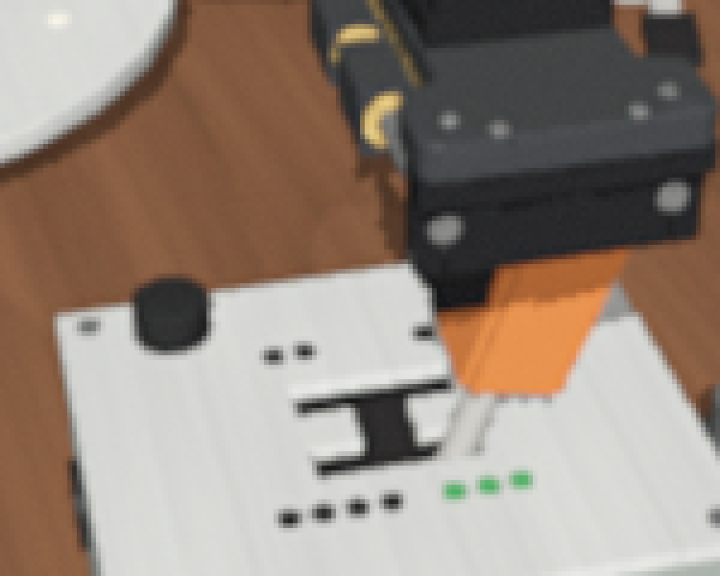

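```bash
python3 -m pendant '[{"translation":[0.2,-0.02,0],"angular":[0,0,0],"hand":-1},{"translation":[0.2,-0.02,0],"angular":[0,0,0],"hand":-1},{"translation":[0,0,0],"angular":[0,0,0],"hand":-1},{"translation":[0,0,0],"angular":[0,0,0],"hand":-1}]'
python3 - <<'E'
from h import *
where(); knob('11')
a=cv2.imread('pics/side11.png')[140:260,200:350]; cv2.imwrite('pics/side11z.png',cv2.resize(a,None,fx=4.8,fy=4.8,interpolation=3))
g=[]
for k in ['9','10','11']: g.append(cv2.resize(cv2.imread(f'pics/side{k}.png')[190:245,270:335],None,fx=4,fy=4,interpolation=3))
cv2.imwrite('pics/cmp.png',np.hstack(g))
E
```

```text
time: 16.65
ee_pos: [0.5771, -0.0188, 0.203]
eef_rot: [0.04, 0.708, -0.04, 0.704]
ft_force: [-13.0, 2.0, -3.3]
width: 0.0003
t 16.65 tcp [ 0.5771 -0.0188  0.203 ] sel [ 0.0205 -0.0297] x [-0.007  0.    -1.   ] jawyaw-sel deg 90.2784071395614 F [-13.    2.   -3.3] q [-0.42  0.27  0.45  1.67 -0.12  1.24  1.51] w 0.000284705378271726
side [([198.8, 313.2], 0.84)]
wrist []
scene [([187.4, 256.5], 0.96)]
scene side knob sel [ 0.044  -0.0238] z 0.1735 err 0.0029
```

View pics/cmp.png

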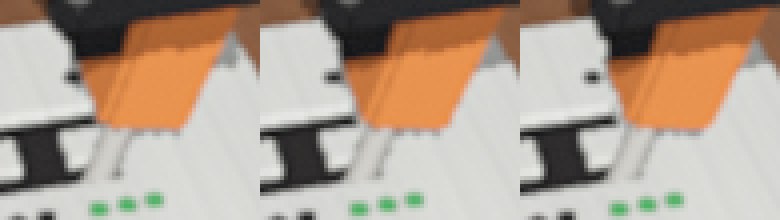

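Force is now 13 N, and the knob creeps only about half a pixel per push, so the lever is on its stop. I'll back off and check.

```bash
python3 -m pendant '[{"translation":[-0.8,0.1,0],"angular":[0,0,0],"hand":-1},{"translation":[-1.2,0.14,0],"angular":[0,0,0],"hand":-1},{"translation":[-2,0.24,0],"angular":[0,0,0],"hand":-1},{"translation":[-2,0.24,0],"angular":[0,0,0],"hand":-1},{"translation":[-1,0.1,2],"angular":[0,0,0],"hand":-1},{"translation":[0,0,3.5],"angular":[0,0,0],"hand":-1},{"translation":[0,0,3.5],"angular":[0,0,0],"hand":-1},{"translation":[-2,0.1,2],"angular":[0,0,0],"hand":-1},{"translation":[0,0,0],"angular":[0,0,0],"hand":-1},{"translation":[0,0,0],"angular":[0,0,0],"hand":-1}]'
python3 - <<'E'
from h import *
where(); knob('12')
a=cv2.imread('pics/side12.png')[140:260,200:350]; cv2.imwrite('pics/side12z.png',cv2.resize(a,None,fx=4.8,fy=4.8,interpolation=3))
a=cv2.imread('pics/scene12.png')[160:310,200:380]; cv2.imwrite('pics/scene12z.png',cv2.resize(a,None,fx=4,fy=4,interpolation=3))
E
```

```text
time: 17.95
ee_pos: [0.4903, -0.01, 0.315]
eef_rot: [0.041, 0.705, -0.04, 0.707]
ft_force: [0.1, -0.1, -0.6]
width: 0.0006
t 17.95 tcp [ 0.4903 -0.01    0.315 ] sel [-0.0668 -0.0312] x [ 0.003  0.001 -1.   ] jawyaw-sel deg 90.26476089296283 F [ 0.1 -0.1 -0.6] q [-0.5  -0.02  0.43  1.72  0.01  1.44  1.38] w 0.0006093469783797013
side [([199.1, 304.5], 0.67)]
wrist []
scene [([184.9, 256.6], 0.76)]
scene side knob sel [ 0.0346 -0.0276] z 0.1754 err 0.0074
```

View pics/side12z.png

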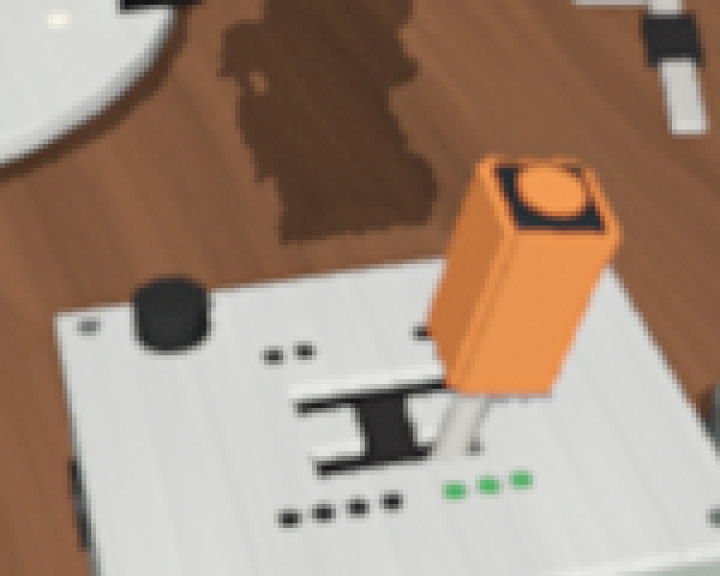

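View pics/scene12z.png

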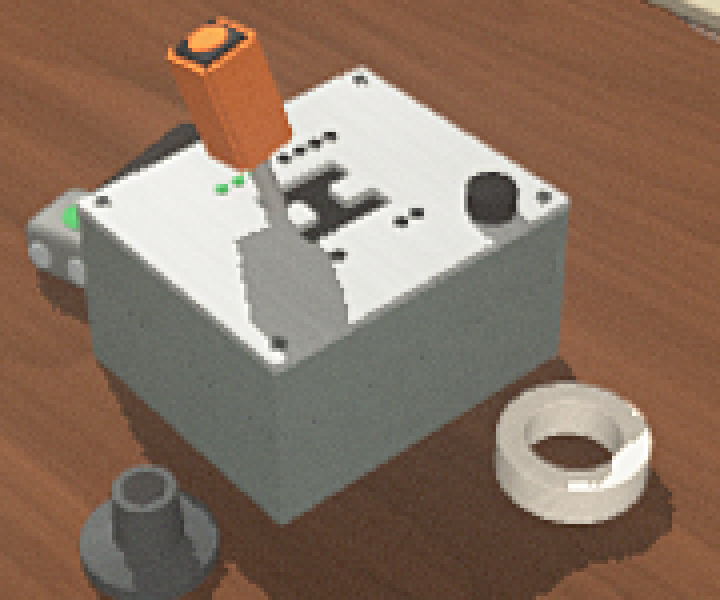

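View pics/wrist12.png

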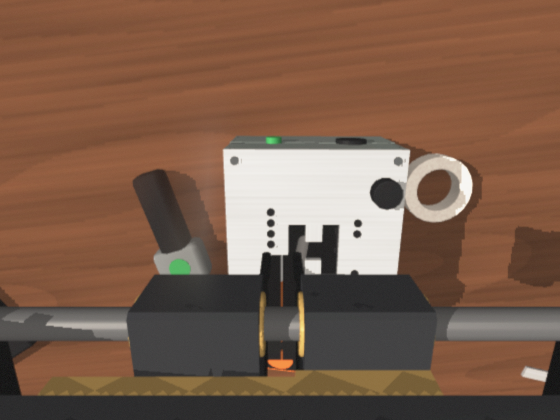

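The lever is in the third slot and the bystanders are where they were. The side view suggests a slight spring-back, so I'll fit the lever angles from the knob's corners.

```bash
python3 - <<'E'
from h import *
from scipy.optimize import least_squares
im={c:cv2.imread(f'pics/{c}12.png') for c in ('side','scene')}
k,e=tri('side',(140+190/4.8,200+552/4.8),'scene',(160+40/4,200+210/4)); print('top',w2s(k),k[2],e,'angle',np.arctan2(w2s(k)[0],k[2]-.02))
# silhouette overlap fit
def mask(c):
    h=cv2.cvtColor(im[c],cv2.COLOR_BGR2HSV); m=((h[...,0]<16)&(h[...,1]>165)&(h[...,2]>110)).astype(np.uint8)
    n=np.zeros_like(m); 
    r0=(150,240,280,340) if c=='side' else (155,210,230,285)
    n[r0[0]:r0[1],r0[2]:r0[3]]=m[r0[0]:r0[1],r0[2]:r0[3]]
    cs,_=cv2.findContours(n,cv2.RETR_EXTERNAL,cv2.CHAIN_APPROX_NONE); b=max(cs,key=cv2.contourArea)
    o=np.zeros_like(m); cv2.fillPoly(o,[cv2.convexHull(b)],1); return o
M={c:mask(c) for c in im}; print({c:int(M[c].sum()) for c in M})
CA={c:cam(c) for c in im}
def iou(sh,se,c,off):
    # gimbal: shift about y, select about x
    A=R.from_euler('z',YAW)*R.from_euler('x',se)*R.from_euler('y',sh)
    pts=[]
    for a in(-.018,.018):
        for b in(-.018,.018):
            for z in(.13,.2): pts.append(A.apply([a,b,z])+[BX[0],BX[1],.02])
    K,Rm,t=CA[c]; u=(K@(Rm@np.array(pts).T+t[:,None])); u=(u[:2]/u[2]).T+off
    o=np.zeros((420,560),np.uint8); cv2.fillPoly(o,[cv2.convexHull(np.round(u*16).astype(np.int32))],1,shift=4)
    return (o&M[c]).sum()/(o|M[c]).sum()
res=[]
for sh in np.arange(.14,.28,.005):
    for se in np.arange(.14,.23,.01):
        v=[iou(sh,se,c,0) for c in M]; res.append((sum(v),sh,se,v))
res.sort(key=lambda x:-x[0])
for x in res[:6]: print(np.round(x[:3],3),np.round(x[3],3))
E
```

```text
top [ 0.04426277 -0.03157168] 0.21157764283207234 0.0002529485306048901 angle 0.2270592162764325
{'side': 1405, 'scene': 748}
[1.654 0.23  0.16 ] [0.825 0.829]
[1.648 0.225 0.15 ] [0.817 0.831]
[1.641 0.23  0.15 ] [0.816 0.826]
[1.641 0.22  0.14 ] [0.843 0.798]
[1.64  0.235 0.14 ] [0.828 0.812]
[1.64 0.21 0.17] [0.83 0.81]
```

```bash
python3 -c "
from h import *
where(); print(r.close_job())"
```

```text
t 18.25 tcp [ 0.4897 -0.01    0.3138] sel [-0.0674 -0.0313] x [-0.001 -0.    -1.   ] jawyaw-sel deg 90.25385523479379 F [0.1 0.2 0.3] q [-0.5  -0.02  0.43  1.72  0.01  1.44  1.38] w 0.0004499018071019929
the job is handed in; nothing more can be done
None
```

The gear lever is in third gear, at the end of the slot beside the three green dots, and I handed the job in at 18.3 s. With the fingers shut, I pushed the knob back to neutral in the left rail, across the channel to the right rail, then forward until the stop pushed back with about 13 N.

**Lever position:** after I backed off, the knob's top disc, placed from both fixed cameras, gave a forward lean of about 0.227 rad (stop 0.22). The knob centre from the networks was 35 mm forward (stop about 36 mm) and 28 mm right.

**Weaker checks:**
- **Network fix:** for that last knob position the two camera rays missed each other by 7 mm.
- **Outline fit:** fitting the knob's outline in both pictures matched only about 83%. It gave a shift of 0.21 to 0.235 and a sideways lean of 0.14 to 0.17, so the sideways figure is rough.
- **Spring-back:** the knob came back about 3 to 4 mm when I released it. The steady rise of force while pushing suggests a soft stop, so I took the rest position as the end of the slot.

**Bystanders and robot:** the scanner, tape roll, flange and puck look unmoved in the final pictures, judged by eye. The hand finished raised, with the fingertips about 0.29 m above the work surface, and the wrist force read near zero.

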